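# Weigh the toy barn on the counter's hook scale

### The arm

A 7-joint arm with a two-finger parallel gripper is mounted at the origin on the work surface. World frame = base frame: x ahead of the robot, y to its left, z up, the work surface at z = 0. Lengths are in m, angles in rad, forces in N, time in s.
With the tool pointing down it reaches from about 0.425 to 0.875 m from the base axis. Payload 4.7 kg.
Tool frame: the origin (TCP) lies at the very end of the fingers, on their centre line; the grasp point (between the pads) lies 19 mm behind it; z points along the fingers, y is the line along which they close (so a half turn about z gives the same grasp; the last joint's range is limited). The gripper opens to 87 mm and grips with 3 to 60 N. Pads are 19 mm wide; open, the fingers measure 117 mm over their backs; the gripper's body (75 mm by 190 mm) begins 51 mm behind the grasp point.
Start: joints at [0.014, 0.321, -0.07, 1.45, 0.023, 1.371, -0.057], TCP at [0.65, -0, 0.223] pointing down, gripper open.
Joint ranges: [-2.86, 2.86], [-0.3, 2.09], [-1.38, 1.24], [0.06, 2.45], [-1.56, 4.7], [0.09, 2.05], [-2.69, 2.69]. Speed limits (rad/s): [2.57, 2.57, 3.14, 3.14, 3.14, 3.14, 3.14].

### API

Orientations are given as a rotation vector (axis times angle).
In Python, from bench import ctrl gives the robot as it stands.
- The arm moves only by the shell command python3 -m jog 'ROWS' [FORCE]. ROWS is JSON, a list that holds one entry, the list of rows, each a list of 7 numbers: the shift along the tool's x, y, z in mm, then the turn, a rotation vector about the tool's x, y, z in degrees, then the finger opening in mm, from 0 to 87. A call has 1 to 10 rows; each row is the pose to reach, as a shift and turn from the pose commanded when the call began, along the tool's axes at that moment; what a row does not reach only later rows make up. A row lasts 1/10 s, in which the tool goes at most 50 mm and 8.59 degrees, less where a joint would pass 70% of its speed; a pose out of reach is approached as far as the arm can. A call with a gripper value outside its range is refused whole. The fingers move at their own pace and stop on an object; FORCE is the grip in N (left out, the last holds). Time passes only in rows, so rows that repeat a pose let the fingers close. It gives the time, the measured TCP pose, the force, the opening and the grip force at its end, in the units of the state.
- ctrl.get_state(): the state, without advancing time (a new reading comes with each control period).
- ctrl.get_image(name): name is "scene" or "side" or "wrist"; returns a dict with "image" (400x640x3 uint8, red, green, blue), "depth" (400x640 float32, m along the optical axis (not along the pixel's ray), 0 where there is no reading), "fov_y" (degrees; the focal length in pixels is half the picture's height over the tangent of half this angle, whatever the lens; pixels are square), "cx", "cy" (the principal point, pixels), "rvec" (rotation vector, rad) and "tvec" (3), from world to camera coordinates, as OpenCV has them. Camera axes: x right, y down, z forward; pixel columns grow to the right and rows downward; lengths in m; the calibration is good to about 2 mm. A picture is of the moment at which its call begins.
- ctrl.close_job(): hands the job in; it is judged then, once.
The state is a dict: "time": time; "joint_positions": joint angles; "qd": joint speeds; "joint_torque": joint torques, N m; "position": TCP position; "tool_rot": TCP orientation; "ft_force": force on the tool from outside, world axes, zero at the start; "torque": the same for the moment, N m; "grip_width": opening from 0.0 (shut) to 1.0 (fully open); "grip_force": force on a finger pad.
Only numpy, scipy, OpenCV 4.12 (cv2) and the standard library are available. Lean on these libraries where they do the work, as an engineer would, in place of code of your own. Each camera call takes 0.05 s, during which the arm holds its last target. There are 200 camera calls.

### The job

Weigh the wooden toy barn, the one with the pitched roof, for posting: hang it by its carrying handle on the hook of the spring scale. Keep your hand close around the handle until the spring has taken the weight and the barn has come to rest, then take your hand away, leaving it hanging still and upright. Leave the toy tool caddy and the toy car where they stand.

Things in the scene. Friction and masses are not known exactly. Their poses are not given: they have to be found in the camera images.
- barn: Plain wood toy barn, 0.26-0.48 kg, 66 (x) x 100 (y) mm, pitched roof, ridge along y 90 mm up. Origin: centre of underside, z up. On the ridge a rigid upright loop handle in the y-z plane: 56 mm wide outside, 38 inside (y), 14 thick (x); window 90-145 mm up, top bar 145-155 mm up. Grip it from above across the outsides of its two legs (56 mm, closing along y): the window stays free for the hook.
- hook_seat (a point): Centre of the top of the level hook seat, 235 mm up unloaded; bar rests here. Axes: z up, x to the scale's column, which is 80 mm behind, 260 mm high, fixed. Hook: steel strap 12 mm wide (y), 6 thick, running to -x; a 12 mm step up 21 mm behind the centre, upturned tip 14 mm high in front, ending at x = -27 mm. Sinks on a 150 N/m spring (17-31 mm under the barn), bobs about 1 s if loaded suddenly.
- caddy: Bystander: plain wood toy tool caddy, a low open tray 75 (x) x 115 (y) x 38 mm with pegs and blocks, no roof, with a loop handle like the barn's; 113 mm high over all. Origin: centre of the underside. Leave alone.
- car: Bystander: plain wood toy car, 72 (x) x 120 (y, its length) x 60 mm high, no handle. Origin: centre of the underside. Leave alone.

How it is judged:
By the outcome, as a careful person would: the job done as asked, in the order asked, and still so for the second after the job is handed in, with the robot touching nothing.
It also fails if it takes over 45 s, if anything falls off the work surface, if the arm or the gripper's body presses on something with over 40 N, if the wrist force passes 120 N, or if a joint passes its speed limit or range.

## Working session

There is one attempt and no reset: what is moved stays moved. The work goes in short steps, Python scripts to look and compute and a shell command to move; the robot and the scene stay as the last step left them, time stands still between calls to the robot, and variables do not carry over. Pictures are saved under pics/ and viewed, at most 10 in all, crops included, and the job is handed in when it is done.

```bash
mkdir -p pics && cat > h.py <<'E'
import numpy as np, cv2
from scipy.spatial.transform import Rotation as R
from bench import ctrl
def grab(name,save=None):
    d=ctrl.get_image(name)
    if save: cv2.imwrite('pics/'+save,cv2.cvtColor(d['image'],cv2.COLOR_RGB2BGR)); np.savez('pics/'+save[:-4],**d)
    return d
def cloud(d):
    h,w=d['depth'].shape; f=h/2/np.tan(np.radians(float(d['fov_y'])/2))
    v,u=np.mgrid[:h,:w]; z=d['depth']
    P=np.stack([(u-d['cx'])/f*z,(v-d['cy'])/f*z,z],-1)
    Rm=R.from_rotvec(np.ravel(d['rvec'])).as_matrix()
    W=(P-np.ravel(d['tvec']))@Rm; W[z==0]=np.nan
    return W
E
python3 - <<'E'
from h import *
s=ctrl.get_state(); print({k:np.round(v,3) for k,v in s.items()})
a=grab('scene','scene0.png');b=grab('side','side0.png')
for d in (a,b): print(d['fov_y'],d['cx'],d['cy'],d['rvec'],d['tvec'])
E
```

```text
{'time': np.float64(0.0), 'joint_positions': array([ 0.014,  0.322, -0.07 ,  1.452,  0.023,  1.371, -0.057]), 'qd': array([ 0.001, -0.   ,  0.   , -0.001,  0.001, -0.001, -0.001]), 'joint_torque': array([-0.0000e+00, -4.9128e+01, -4.0400e-01, -3.1253e+01, -6.4000e-02,
        4.4000e-02,  0.0000e+00]), 'position': array([ 0.649, -0.   ,  0.221]), 'tool_rot': array([-2.221e+00, -2.221e+00,  2.000e-03]), 'ft_force': array([ 0.822,  0.356, -0.131]), 'torque': array([ 0.022, -0.027, -0.035]), 'grip_force': np.float64(0.0), 'grip_width': np.float64(1.002)}
44.623634865607805 319.11300502597516 199.20729701230306 [ 1.83538174  2.02803117 -0.54206639] [ 0.03298655 -0.39248762  1.49641955]
46.80239680724665 323.73026470203007 200.01382859673961 [ 0.77974175 -2.59691707  1.07931823] [0.45200436 0.30180313 0.79970474]
```

View pics/scene0.png

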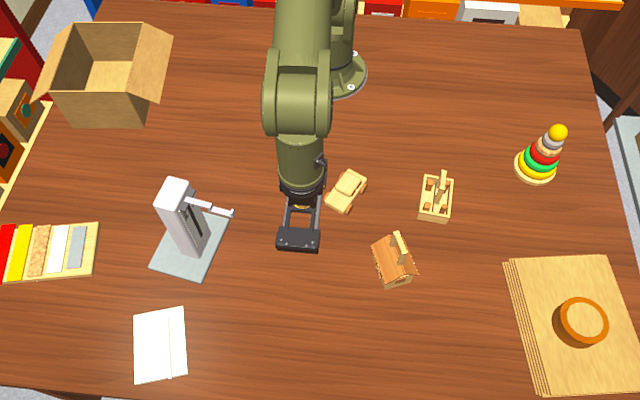

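View pics/side0.png

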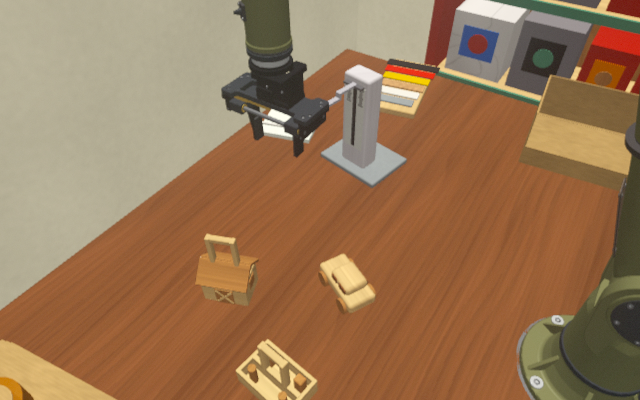

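The scene view shows the barn at about (395,262) with its handle top at (399,238), the caddy at (436,197), the car at (346,190), and the scale at (185,220) with its hook tip near (231,212). In the side view the barn is at (227,275), its handle bar at (222,240), and the hook runs from (357,86) to (325,105), partly behind the gripper.

```bash
python3 - <<'E'
from h import *
C=[]
for n in('scene0','side0'):
    d=dict(np.load(f'pics/{n}.npz')); W=cloud(d)
    if n=='scene0':
        b=W[225:292,365:425].reshape(-1,3); k=W[170:285,145:240].reshape(-1,3)
    else:
        b=W[230:310,190:262].reshape(-1,3); k=W[60:190,320:410].reshape(-1,3)
    C.append((b,k))
    top=b[(b[:,2]>.138)&(b[:,2]<.17)]
    rect=cv2.minAreaRect(top[:,:2].astype(np.float32)*1000); print(n,'handle top',len(top),top.mean(0).round(4),rect,np.nanmax(b[:,2]))
    bb=b[b[:,2]>.015]; print('body rect',cv2.minAreaRect(bb[:,:2].astype(np.float32)*1000))
    # scale column top and hook
    t=k[(k[:,2]>.25)&(k[:,2]<.27)]; print('col top',len(t),cv2.minAreaRect(t[:,:2].astype(np.float32)*1000))
    hk=k[(k[:,2]>.215)&(k[:,2]<.257)]; 
    print('zrange',hk[:,2].min(),len(hk))
B=np.vstack([c[0] for c in C]);top=B[(B[:,2]>.14)&(B[:,2]<.17)]
print(cv2.minAreaRect(top[:,:2].astype(np.float32)*1000))
# crops
for n,(r0,r1,c0,c1) in {'scene0':(165,290,140,250),'side0':(60,130,310,390)}.items():
    im=cv2.imread(f'pics/{n}.png')[r0:r1,c0:c1]; s=590/(r1-r0); cv2.imwrite(f'pics/{n}_hook.png',cv2.resize(im,None,fx=s,fy=s,interpolation=cv2.INTER_CUBIC))
E
```

```text
scene0 handle top 184 [0.634  0.2029 0.1525] ((631.6279296875, 202.7632598876953), (56.813480377197266, 14.381155014038086), 22.03516387939453) 0.15831873632487908
body rect ((630.3834838867188, 203.1710205078125), (101.46817779541016, 82.81953430175781), 22.610254287719727)
col top 843 ((621.9033813476562, -254.2210693359375), (84.2215805053711, 75.11790466308594), 80.27790069580078)
zrange 0.21504886747723376 900
side0 handle top 288 [0.6266 0.2045 0.1506] ((628.24853515625, 203.75962829589844), (56.01953125, 15.563220977783203), 20.602657318115234) 0.15632847526450339
body rect ((628.9715576171875, 202.72610473632812), (100.80764770507812, 83.1607437133789), 22.036338806152344)
col top 467 ((615.118408203125, -269.5107727050781), (52.27744674682617, 75.52483367919922), 80.34069061279297)
zrange 0.21500112452737738 836
((630.0506591796875, 203.32810974121094), (59.28326416015625, 16.27960205078125), 22.475749969482422)
```

View pics/scene0_hook.png

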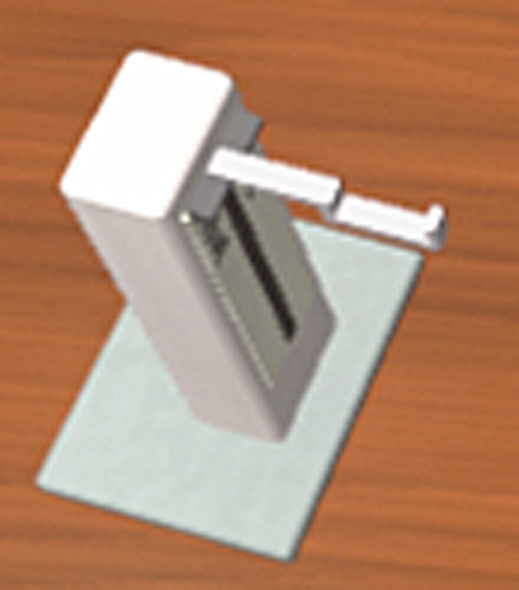

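The crop shows the hook's seat between its step at (338,190) and upturned tip at (438,225). It points to the right (+y), tilted a little toward +x, and the column is to the left.

```bash
python3 - <<'E'
from h import *
K=[]
for n in('scene0','side0'):
    d=dict(np.load(f'pics/{n}.npz')); W=cloud(d)
    k=(W[190:225,180:240] if n=='scene0' else W[75:115,322:365]).reshape(-1,3)
    p=k[(k[:,2]>.222)&(k[:,2]<.262)&(k[:,1]>-.235)]
    print(n,len(p)); K.append(p)
    q=(W[165:290,140:240] if n=='scene0' else W[130:190,315:410]).reshape(-1,3)
    q=q[(q[:,2]>.004)&(q[:,2]<.03)]; print('plate',cv2.minAreaRect(q[:,:2].astype(np.float32)*1000),np.median(q[:,2]))
for p in K:
    xy=p[:,:2]; vx,vy,x0,y0=cv2.fitLine(xy.astype(np.float32),cv2.DIST_HUBER,0,.001,.001).ravel()
    if vy<0: vx,vy=-vx,-vy
    print('dir',vx,vy,np.degrees(np.arctan2(vy,vx)),x0,y0)
    t=(xy-[x0,y0])@[vx,vy]; w=(xy-[x0,y0])@[-vy,vx]
    for a in np.arange(-.09,.09,.005):
        m=(t>=a)&(t<a+.005)
        if m.sum()>1: print(round(a,3),m.sum(),'xy',np.round([x0+vx*a,y0+vy*a],4),'z',np.round(np.percentile(p[m,2],[5,50,95]),4),'w',np.round([w[m].min(),np.median(w[m]),w[m].max()],4))
    print('tmax',t.max(), x0+vx*t.max(), y0+vy*t.max())
E
```

```text
scene0 360
plate ((556.925537109375, -315.1607666015625), (367.551025390625, 266.1170654296875), 10.349748611450195) 0.013404774706569278
side0 216
plate ((611.4760131835938, -288.91265869140625), (141.93902587890625, 182.62486267089844), 78.73069763183594) 0.012108948855645757
dir 0.2198422 0.97553545 77.30023 0.6349091 -0.18743317
-0.055 10 xy [ 0.6228 -0.2411] z [0.2445 0.2454 0.2481] w [0.0094 0.0197 0.024 ]
-0.05 30 xy [ 0.6239 -0.2362] z [0.2417 0.2463 0.2488] w [-0.0079  0.0091  0.0239]
-0.045 16 xy [ 0.625  -0.2313] z [0.2441 0.2465 0.248 ] w [-0.0068 -0.0012  0.0063]
-0.04 17 xy [ 0.6261 -0.2265] z [0.2424 0.2458 0.2477] w [-0.0072 -0.0007  0.0056]
-0.035 14 xy [ 0.6272 -0.2216] z [0.2433 0.2462 0.248 ] w [-0.0069 -0.0026  0.0059]
-0.03 16 xy [ 0.6283 -0.2167] z [0.2432 0.246  0.2489] w [-0.0064 -0.0005  0.0044]
-0.025 15 xy [ 0.6294 -0.2118] z [0.2425 0.2461 0.2478] w [-0.0064 -0.0009  0.0062]
-0.02 16 xy [ 0.6305 -0.2069] z [0.2429 0.2465 0.2485] w [-0.0074 -0.0014  0.0057]
-0.015 17 xy [ 0.6316 -0.2021] z [0.2444 0.2459 0.2481] w [-0.0076 -0.0013  0.0071]
-0.01 19 xy [ 0.
[... 1858 characters left out ...]
279 -0.1947] z [0.2278 0.2417 0.2457] w [-0.0077  0.001   0.0044]
0.015 29 xy [ 0.629  -0.1899] z [0.2308 0.2371 0.2449] w [-0.0096 -0.0005  0.0039]
0.02 10 xy [ 0.6301 -0.185 ] z [0.2277 0.2329 0.2344] w [-0.0072  0.0001  0.0029]
0.025 11 xy [ 0.6312 -0.1801] z [0.2296 0.2327 0.2345] w [-0.0077 -0.0005  0.0047]
0.03 14 xy [ 0.6323 -0.1753] z [0.2273 0.2327 0.2348] w [-0.0077  0.0003  0.0051]
0.035 12 xy [ 0.6334 -0.1704] z [0.2291 0.2335 0.2344] w [-0.007  -0.0003  0.005 ]
0.04 6 xy [ 0.6346 -0.1655] z [0.2292 0.2323 0.2344] w [0.0011 0.003  0.0056]
0.045 4 xy [ 0.6357 -0.1606] z [0.2302 0.2332 0.2353] w [0.0037 0.0039 0.0062]
tmax 0.04718305042517936 0.6361541744518731 -0.15849888373907273
```

```bash
python3 -m jog '[[[20,-2,0,0,0,-2,87],[60,-6,0,0,0,-7,87],[110,-11,0,0,0,-12,87],[155,-15,0,0,0,-17,87],[190,-19,0,0,0,-21,87],[203,-20,0,0,0,-22,87],[203,-20,0,0,0,-22,87],[203,-20,0,0,0,-22,87],[203,-20,0,0,0,-22,87]]]' && python3 - <<'E'
from h import *
s=ctrl.get_state(); print(s['position'],s['tool_rot'],s['ft_force'])
T=R.from_rotvec(s['tool_rot']).as_matrix(); print(T.round(3))
d=grab('wrist','wrist1.png'); W=cloud(d)
p=W.reshape(-1,3); p=p[(p[:,2]>.14)&(p[:,2]<.165)]
print(len(p),p.mean(0),cv2.minAreaRect(p[:,:2].astype(np.float32)*1000))
E
```

```text
time: 1.0
position: [0.6307, 0.2001, 0.2224]
tool_rot: [1.761, 2.6, -0.002]
ft_force: [-0.1, -0.5, 0.5]
grip_width: 1.003
grip_force: 0.0
[0.63073201 0.2001333  0.2224349 ] [ 1.76118435e+00  2.60020007e+00 -1.96314679e-03] [-0.07553611 -0.47439276  0.48752652]
[[-0.371  0.929  0.   ]
 [ 0.929  0.371 -0.002]
 [-0.002 -0.    -1.   ]]
1299 [0.62964005 0.20415597 0.1533594 ] ((630.0867919921875, 202.8297576904297), (55.69667053222656, 14.354314804077148), 22.1497802734375)
```

View pics/wrist1.png

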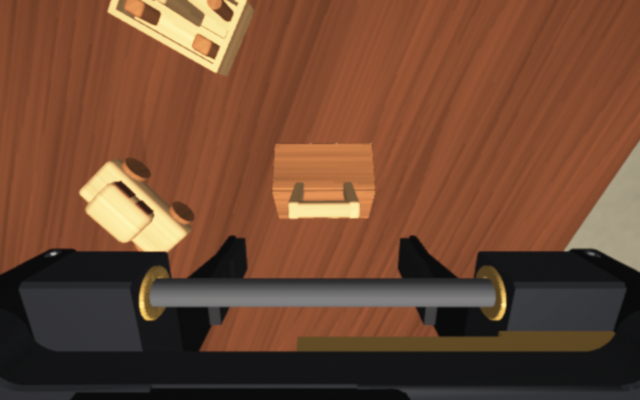

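The wrist view shows the handle bar spanning (289,210) to (359,210), centred between the open fingers (about 230 and 418). The pose agrees with the two other cameras. I'll go down and grip.

```bash
python3 -m jog '[[[0,0,15,0,0,0,87],[1,0,40,0,0,0,87],[2,0,70,0,0,0,87],[2,0,92,0,0,0,87],[2,0,106,0,0,0,87],[2,0,111,0,0,0,87],[2,0,111,0,0,0,87],[2,0,111,0,0,0,60],[2,0,111,0,0,0,50],[2,0,111,0,0,0,50]]]' 30 && python3 -m jog '[[[0,0,0,0,0,0,50],[0,0,0,0,0,0,50],[0,0,0,0,0,0,50]]]'
```

```text
time: 2.05
position: [0.6299, 0.2051, 0.1128]
tool_rot: [1.756, 2.603, 0.002]
ft_force: [0.3, -0.2, -0.7]
grip_width: 0.812
grip_force: 0.0
time: 2.35
position: [0.6296, 0.205, 0.112]
tool_rot: [1.756, 2.604, 0.001]
ft_force: [0.2, -0.4, 0.6]
grip_width: 0.643
grip_force: 30.0
```

```bash
python3 -m jog '[[[0,0,-5,0,0,0,50],[0,0,-15,0,0,0,50],[0,0,-35,0,0,0,50],[0,0,-60,0,0,0,50],[0,0,-85,0,0,0,50],[0,0,-105,0,0,0,50],[0,0,-116,0,0,0,50],[0,0,-120,0,0,0,50],[0,0,-120,0,0,0,50],[0,0,-120,0,0,0,50]]]' && python3 - <<'E'
from h import *
s=ctrl.get_state(); print(s['position'],s['ft_force'],s['torque'],s['grip_force'],s['grip_width'])
T=R.from_rotvec(s['tool_rot']).as_matrix()
a=np.radians(79.5); u=np.array([np.cos(a),np.sin(a)])  # hook -x
seat=np.array([.6368,-.1687])
g=seat+.065*u; print('goal',g)
dl=np.r_[g-np.array([.630,.204]),0]; print('tool shift mm',T.T@dl*1000, 'yaw now',np.degrees(np.arctan2(T[1,1],T[0,1])))
E
```

```text
time: 3.35
position: [0.6286, 0.2045, 0.2301]
tool_rot: [-1.756, -2.603, 0.003]
ft_force: [0.3, -1.1, -4.1]
grip_width: 0.645
grip_force: 30.0
[0.62859003 0.20453526 0.23006942] [ 0.26635684 -1.06263461 -4.13323369] [0.00783195 0.01117549 0.00868987] 29.99456610996276 0.6449011650027826
goal [ 0.64864531 -0.10478843]
tool shift mm [-2.93286991e+02 -9.83901968e+01  2.29815744e-01] yaw now 22.000767797350665
```

```bash
python3 -m jog '[[[-5,-2,0,0,0,0,50],[-16,-5,0,0,0,0,50],[-33,-11,0,0,0,0,50],[-55,-18,0,0,0,0,50],[-81,-27,0,0,0,0,50],[-107,-36,0,0,0,0,50],[-130,-43,0,0,0,0,50],[-147,-49,0,0,0,0,50],[-157,-52,0,0,0,0,50],[-162,-54,0,0,0,0,50]]]' && python3 -m jog '[[[-4,-1,0,0,0,1,50],[-13,-4,0,0,0,3,50],[-28,-9,0,0,0,7,50],[-47,-16,0,0,0,12,50],[-68,-23,0,0,0,17,50],[-88,-30,0,0,0,22,50],[-106,-36,0,0,0,26.5,50],[-120,-41,0,0,0,30,50],[-128,-43,0,0,0,32,50],[-131,-44,0,0,0,32.5,50]]]' && python3 -m jog '[[[0,0,0,0,0,0,50],[0,0,0,0,0,0,50],[0,0,0,0,0,0,50]]]' && python3 - <<'E'
from h import *
s=ctrl.get_state(); T=R.from_rotvec(s['tool_rot']).as_matrix(); print(s['position'],'yaw',np.degrees(np.arctan2(T[1,1],T[0,1])),s['ft_force'])
a=grab('scene','scene2.png');b=grab('side','side2.png')
im=[cv2.imread('pics/scene2.png')[150:300,140:300],cv2.imread('pics/side2.png')[40:190,270:430]]
cv2.imwrite('pics/c2.png',np.hstack([cv2.resize(i,(400,375),interpolation=cv2.INTER_CUBIC) for i in im]))
E
```

```text
time: 4.35
position: [0.6399, 0.0316, 0.2315]
tool_rot: [1.761, 2.601, -0.001]
ft_force: [-0.3, 0.6, -5.0]
grip_width: 0.641
grip_force: 30.0
time: 5.35
position: [0.6483, -0.1042, 0.2315]
tool_rot: [2.417, 2.007, -0.0]
ft_force: [-0.5, -0.1, -3.5]
grip_width: 0.64
grip_force: 30.0
time: 5.65
position: [0.6483, -0.1021, 0.2316]
tool_rot: [-2.413, -2.011, -0.001]
ft_force: [0.2, -0.0, -4.4]
grip_width: 0.638
grip_force: 30.0
[ 0.64829861 -0.10208126  0.23162448] yaw -10.374935064115574 [ 0.20425689 -0.02889725 -4.37871963]
```

View pics/c2.png

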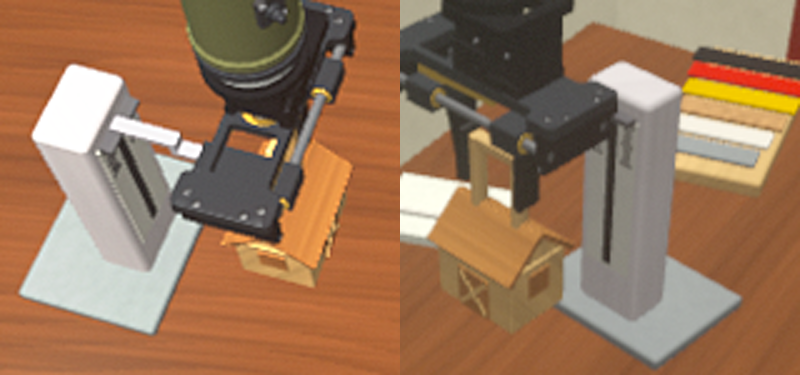

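The barn hangs upright in the gripper, just in front of the hook tip (left panel, about (200,150)). I'll check the relative alignment from the wrist depth before moving in.

```bash
python3 - <<'E'
from h import *
d=grab('wrist','wrist3.png'); W=cloud(d); 
a=np.radians(79.5); u=np.array([np.cos(a),np.sin(a)]); v=np.array([u[1],-u[0]]); seat=np.array([.6368,-.1687])
for n,d in(('wrist',d),('scene',dict(np.load('pics/scene2.npz'))),('side',dict(np.load('pics/side2.npz')))):
    p=cloud(d).reshape(-1,3); p=p[(p[:,2]>.20)&(p[:,2]<.285)]
    t=(p[:,:2]-seat)@u; w=(p[:,:2]-seat)@v
    h=(abs(w)<.012)&(t>-.05)&(t<.04)&(p[:,2]<.252)
    print(n,'hook',h.sum())
    if h.sum()>20:
        print(' z',np.percentile(p[h,2],[5,50,95]).round(4),'t',t[h].min(),t[h].max(),'w',np.percentile(w[h],[2,50,98]).round(4), 'slope w/t deg',np.degrees(np.polyfit(t[h],w[h],1)[0]))
    b=(abs(w)<.04)&(t>.045)&(t<.09)&(p[:,2]>.258)
    print(' bar',b.sum())
    if b.sum()>20: print(' z',np.percentile(p[b,2],[5,50,95]).round(4),'t',np.percentile(t[b],[2,50,98]).round(4),'w',np.percentile(w[b],[2,98]).round(4))
E
```

```text
wrist hook 496
 z [0.2313 0.2416 0.2485] t 0.023164782088266826 0.027817840986378472 w [-0.0053  0.0002  0.006 ] slope w/t deg -0.7966178365081532
 bar 2708
 z [0.2592 0.2733 0.2815] t [0.057  0.071  0.0777] w [-0.0385  0.038 ]
scene hook 167
 z [0.2314 0.2441 0.2483] t -0.04937867567763017 -0.0032610092891708323 w [-0.0054  0.0025  0.0075] slope w/t deg 0.55631012890458
 bar 42
 z [0.2605 0.2728 0.2798] t [0.0611 0.074  0.0791] w [-0.0383  0.0085]
side hook 0
 bar 251
 z [0.2593 0.2714 0.2814] t [0.0607 0.0722 0.0791] w [-0.0394  0.0369]
```

View pics/wrist3.png

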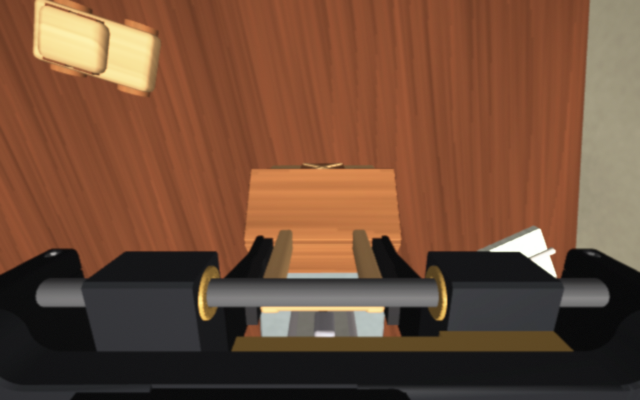

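The wrist view shows the hook tip at (324,334), centred in the handle window (legs at about 280 and 367). The depth puts the tip within 1 mm of where I expected it, so I'll move straight in 65 mm.

```bash
python3 -m jog '[[[-3,0,0,0,0,0,50],[-9,0,0,0,0,0,50],[-17,0,0,0,0,0,50],[-27,0,0,0,0,0,50],[-38,0,0,0,0,0,50],[-48,0,0,0,0,0,50],[-56,0,0,0,0,0,50],[-62,0,0,0,0,0,50],[-65,0,0,0,0,0,50],[-65,0,0,0,0,0,50]]]' && python3 -m jog '[[[0,0,0,0,0,0,50],[0,0,3,0,0,0,50],[0,0,8,0,0,0,50],[0,0,13,0,0,0,50],[0,0,17,0,0,0,50],[0,0,20,0,0,0,50],[0,0,22,0,0,0,50],[0,0,23,0,0,0,50],[0,0,23,0,0,0,50],[0,0,23,0,0,0,50]]]' && python3 - <<'E'
from h import *
f=[]
for i in range(3): grab('scene','s4.png'); f.append(ctrl.get_state()['ft_force'])
grab('side','d4.png'); print(np.mean(f,0),ctrl.get_state()['position'])
im=[cv2.imread('pics/s4.png')[150:300,140:300],cv2.imread('pics/d4.png')[40:190,270:430]]
cv2.imwrite('pics/c4.png',np.hstack([cv2.resize(i,(400,375),interpolation=cv2.INTER_CUBIC) for i in im]))
E
```

```text
time: 6.8
position: [0.6362, -0.1679, 0.2316]
tool_rot: [2.416, 2.008, -0.0]
ft_force: [0.8, 0.7, -3.8]
grip_width: 0.639
grip_force: 30.0
time: 7.8
position: [0.6364, -0.1675, 0.2088]
tool_rot: [2.415, 2.009, 0.0]
ft_force: [0.4, -0.1, -5.3]
grip_width: 0.643
grip_force: 30.0
[ 0.54396728 -0.27703693 -3.73489921] [ 0.63642659 -0.16749676  0.20880111]
```

View pics/c4.png

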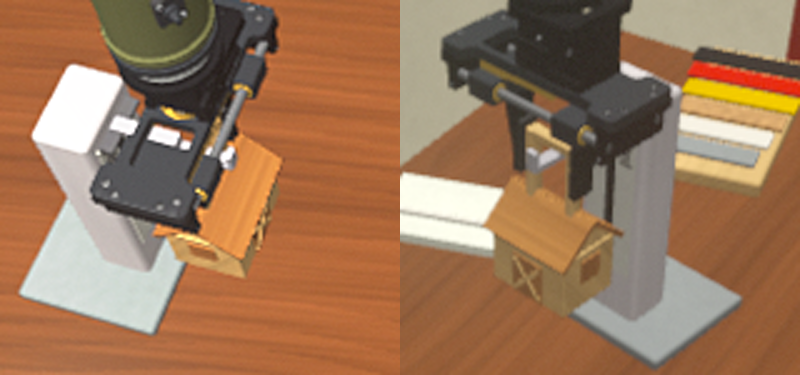

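The side panel shows the hook tip through the handle window, under the bar, at about (540,158). The barn is upright. I'll lower it slowly onto the spring.

```bash
python3 -m jog '[[[0,0,2,0,0,0,50],[0,0,4,0,0,0,50],[0,0,7,0,0,0,50],[0,0,10,0,0,0,50],[0,0,13,0,0,0,50],[0,0,16,0,0,0,50],[0,0,19,0,0,0,50],[0,0,21,0,0,0,50],[0,0,22,0,0,0,50],[0,0,22,0,0,0,50]]]' && python3 - <<'E'
from h import *
f=[]
for i in range(10): ctrl.get_image('wrist'); f.append(ctrl.get_state()['ft_force'])
print(np.mean(f,0),np.std(f,0),ctrl.get_state()['position'])
E
```

```text
time: 9.0
position: [0.6363, -0.1675, 0.1866]
tool_rot: [2.415, 2.009, 0.0]
ft_force: [-0.7, 0.9, -1.5]
grip_width: 0.645
grip_force: 30.0
[-0.24996263 -0.23163234 -2.02527438] [0.27411773 0.51791439 0.54913383] [ 0.63636378 -0.16750335  0.18664667]
```

```bash
python3 -m jog '[[[0,0,1,0,0,0,50],[0,0,3,0,0,0,50],[0,0,5,0,0,0,50],[0,0,7,0,0,0,50],[0,0,9,0,0,0,50],[0,0,11,0,0,0,50],[0,0,12,0,0,0,50],[0,0,13,0,0,0,50],[0,0,13,0,0,0,50]]]' && python3 - <<'E'
from h import *
f=[]
for i in range(24): d=ctrl.get_image('wrist' if i else 'scene'); f.append(ctrl.get_state()['ft_force'])
print(np.mean(f,0),np.std(f,0)/5,ctrl.get_state()['position'])
grab('side','d5.png')
E
```

```text
time: 10.4
position: [0.6364, -0.1675, 0.1736]
tool_rot: [2.415, 2.009, 0.0]
ft_force: [-0.3, 0.2, -0.1]
grip_width: 0.645
grip_force: 30.0
[-0.76897204  0.02983155  0.19652537] [0.10686043 0.09735099 0.10767066] [ 0.63635287 -0.16748183  0.17358548]
```

The spring carries the weight now (residual 0.2 N). I'll ease the fingers open just around the legs and let it settle.

```bash
python3 -m jog '[[[0,0,-1,0,0,0,50],[0,0,-1,0,0,0,50],[0,0,-1,0,0,0,60],[0,0,-1,0,0,0,62],[0,0,-1,0,0,0,64],[0,0,-1,0,0,0,64],[0,0,-1,0,0,0,64],[0,0,-1,0,0,0,64],[0,0,-1,0,0,0,64],[0,0,-1,0,0,0,64]]]' && python3 - <<'E'
from h import *
def bp(d):
    p=cloud(d).reshape(-1,3); p=p[(abs(p[:,0]-.637)<.09)&(abs(p[:,1]+.16)<.07)&(p[:,2]>.05)&(p[:,2]<.14)]; return p.mean(0).round(4),len(p)
for i in range(6):
    d=grab('side','d6.png'); print(bp(d))
    for j in range(4): ctrl.get_image('wrist')
f=[]
for i in range(8): ctrl.get_image('wrist'); f.append(ctrl.get_state()['ft_force'])
s=ctrl.get_state(); print(np.mean(f,0),s['time'],s['grip_width']*87,s['grip_force'])
grab('scene','s6.png')
im=[cv2.imread('pics/s6.png')[150:300,140:300],cv2.imread('pics/d6.png')[40:190,270:430]]
cv2.imwrite('pics/c6.png',np.hstack([cv2.resize(i,(400,375),interpolation=cv2.INTER_CUBIC) for i in im]))
E
```

```text
time: 12.65
position: [0.6363, -0.1675, 0.1746]
tool_rot: [2.415, 2.009, 0.0]
ft_force: [0.1, 0.2, 0.4]
grip_width: 0.738
grip_force: 0.0
(array([ 0.6238, -0.147 ,  0.1069]), 1438)
(array([ 0.6237, -0.1469,  0.1067]), 1429)
(array([ 0.6236, -0.147 ,  0.1066]), 1426)
(array([ 0.6235, -0.147 ,  0.1067]), 1434)
(array([ 0.6237, -0.1469,  0.1066]), 1430)
(array([ 0.6237, -0.1469,  0.1064]), 1419)
[-0.05736907 -0.14657896 -0.01235354] 14.55 64.28155725299911 0.0
```

View pics/c6.png

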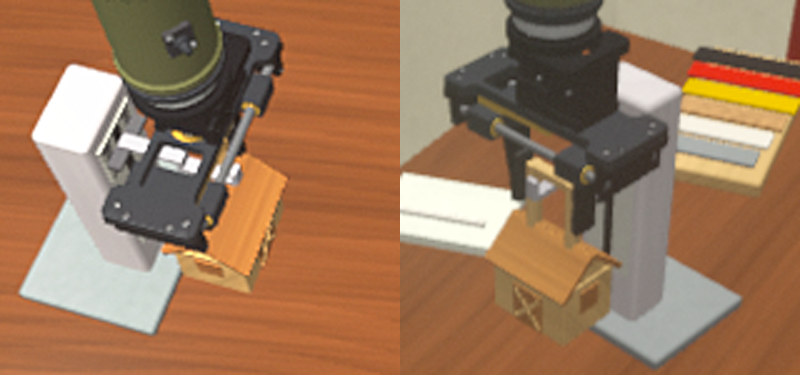

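The barn is hanging upright on the hook. Its tracked position is steady to 0.5 mm, the wrist force is about 0, and the fingers are clear of the legs. I'll open fully and rise.

```bash
python3 -m jog '[[[0,0,0,0,0,0,75],[0,0,0,0,0,0,87],[0,0,0,0,0,0,87],[0,0,0,0,0,0,87],[0,0,-3,0,0,0,87],[0,0,-9,0,0,0,87],[0,0,-18,0,0,0,87],[0,0,-30,0,0,0,87],[0,0,-42,0,0,0,87],[0,0,-54,0,0,0,87]]]' && python3 -m jog '[[[0,0,-15,0,0,0,87],[0,0,-35,0,0,0,87],[0,0,-55,0,0,0,87],[0,0,-75,0,0,0,87],[0,0,-90,0,0,0,87],[0,0,-95,0,0,0,87],[0,0,-95,0,0,0,87]]]' && python3 - <<'E'
from h import *
def bp(d):
    p=cloud(d).reshape(-1,3); p=p[(abs(p[:,0]-.637)<.09)&(abs(p[:,1]+.16)<.07)&(p[:,2]>.05)&(p[:,2]<.14)]; return p.mean(0).round(4),len(p)
for i in range(5):
    d=grab('side','d7.png'); print(bp(d))
    for j in range(3): ctrl.get_image('wrist')
s=ctrl.get_state(); print(s['time'],s['position'],s['ft_force'])
grab('scene','s7.png')
im=[cv2.imread('pics/s7.png')[100:300,140:460],cv2.imread('pics/d7.png')[40:200,260:430]]
cv2.imwrite('pics/c7.png',np.hstack([cv2.resize(im[0],(400,250)),cv2.resize(im[1],(266,250))]))
E
```

```text
time: 15.6
position: [0.6366, -0.1675, 0.2303]
tool_rot: [2.415, 2.008, 0.001]
ft_force: [0.7, 0.3, -0.1]
grip_width: 1.003
grip_force: 0.0
time: 16.3
position: [0.6366, -0.1675, 0.3245]
tool_rot: [2.414, 2.008, 0.001]
ft_force: [-0.6, -0.1, -0.3]
grip_width: 0.999
grip_force: 0.0
(array([ 0.6238, -0.147 ,  0.1066]), 1431)
(array([ 0.624 , -0.1469,  0.1069]), 1435)
(array([ 0.6239, -0.147 ,  0.1066]), 1432)
(array([ 0.6238, -0.147 ,  0.1067]), 1434)
(array([ 0.6238, -0.147 ,  0.1067]), 1432)
17.3 [ 0.63631891 -0.1674547   0.32360284] [ 0.21556635  0.45972793 -0.18151424]
```

View pics/c7.png

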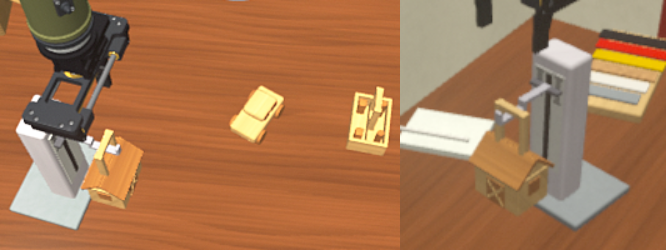

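The barn hangs still and upright on the hook (left panel, about (112,170)), the gripper is well clear, and the car and caddy haven't moved.

```bash
python3 -c "from bench import ctrl; print(ctrl.close_job())"
```

```text
the job is handed in; nothing more can be done
None
```

The barn hangs still and upright by its handle on the scale's hook, the gripper is clear, the caddy and car were not moved, and the job was handed in at about 17 s.

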